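# Set a mould box square in the casting jig

### The job

Push the plywood mould box with the red filling along the bench until it sits flush against both aluminium fences, right in the corner of the jig, and push the yellow stop along its fence up against the free side of the box so that the box is trapped. Do it all by pushing with the fingers: the box stays flat on the bench and is never picked up or tipped. Leave the bowls, dish, beaker, jar, spoon and brush where they are.

Things in the scene. Friction and masses are not known exactly. Their poses are not given: they have to be found in the camera images.
- jig: Fixed L of two aluminium bars, 30 mm high, 12 thick; place and yaw vary. Origin: inner corner of the fences, at bench level; x points away from the robot, z up. Inner face of the back fence: plane x = 0, from y = +12 to -285 mm; of the side fence: plane y = 0, from x = 0 to -150 mm. The box goes at x < 0, y < 0. Screwed feet 4 mm high stand outside, up to 42 mm from the inner faces.
- jig_seat (a point): Where the box's centre must come: in the jig's frame x = -45, y = -60 mm, 22.5 mm above the bench, axes as the jig's. The box's 120 mm side then lies along the back fence, its 90 mm side along the side fence.
- mould_center (a point): Centre (22.5 mm above the bench) of the loose mould box: plywood frame 90 (its x) by 120 (its y) by 45 mm high, red filling with two dark rings, 0.4 to 0.85 kg. Axes along its sides, z up. It starts flat on the bench on the robot's side of the back fence, some centimetres off both fences, its x axis within 0.3 rad of the jig's.
- stop (a joint): Position in m of the yellow stop along the back fence, growing towards the side fence (jig's +y); travel 0 to 0.13, starts at 0 to 0.02. It rides astride the fence with about 2 N of friction and stays where it is left. Its working face lies at y = -240 mm + joint value in the jig's frame, so it meets a seated box at 0.12.
- stop_face (a point): Centre of the stop's working face (facing the jig's +y), at x = -22 mm in the jig's frame, 29 mm above the bench; axes as the jig's. The stop stands out 42 mm in front of the fence, its top is 55 mm above the bench; its outer end, where it is pushed, lies 30 mm from this point in the jig's -y.
- blue_bowl: Blue plastic mixing bowl, rim radius 62 mm, 85 mm high, to the left; origin under its centre. Leave alone.
- beige_bowl: Beige plastic mixing bowl, same size, to the left; origin under its centre. Leave alone.
- dish: Low yellow round dish, rim radius 36 mm, 22 mm high, near the jig; origin under its centre. Leave alone.
- beaker: Small clear beaker, radius 22 mm, 55 mm high, near the jig; origin under its centre. Leave alone.
- jar: Amber jar with a white cap, radius 30 mm, 85 mm high, behind the back fence; origin under its centre. Leave alone.
- spoon: Measuring spoon with a black handle lying to the right, about 0.2 m long. Leave alone.
- brush: Brush lying to the right, about 0.2 m long. Leave alone.
Not all that is in view belongs to the job. Leave any pink or purple look-alike of the part that bears mould_center alone.

How it is judged:
At the end, for the whole second after the job is handed in: The box lies flat in the corner, its centre within 3 mm of the seated place in each direction and turned less than 0.03 rad from the jig; the stop is at 0.116 or more, so against the box's free side within about 4 mm (x of mould_center in the frame of jig between -0.048 and -0.042 m and y of mould_center in the frame of jig between -0.063 and -0.057 m and angle between the x axis of mould_center and the x axis of jig, either way round below 0.03 rad and height (world z) of mould_center below 0.026 m and value of joint stop above 0.116 m); the robot touches nothing.
It fails at once if the mould box is lifted off the bench (height (world z) of mould_center above 0.0325 m).
It fails at once if the mould box is tipped (angle between mould_center's own z axis and vertical above 0.15 rad).
It fails at once if a bowl, dish, beaker, jar, spoon or brush is disturbed (moved more than 20 mm) (distance of any of blue_bowl, beige_bowl, dish, beaker, jar, spoon, brush from where it was at the start of the episode above 0.02 m).
It also fails if it takes over 72 s, if anything falls off the work surface, if the arm or the gripper's body presses on something with over 40 N, if the wrist force passes 120 N, or if a joint passes its speed limit or range.

### The arm

A 6-joint arm with a two-finger parallel gripper is mounted at the origin on the work surface. World frame = base frame: x ahead of the robot, y to its left, z up, the work surface at z = 0. Lengths are in m, angles in rad, forces in N, time in s.
With the tool pointing down it reaches from about 0.325 to 1 m from the base axis. Payload 5.1 kg.
Tool frame: the origin (TCP) lies at the very end of the fingers, on their centre line; the grasp point (between the pads) lies 19 mm behind it; z points along the fingers, y is the direction in which the jaws open and shut (so a half turn about z gives the same grasp; the last joint's range is limited). The gripper opens to 85 mm and grips with 20 to 120 N. Pads are 22 mm wide; open, the fingers measure 114 mm over their backs; the gripper's body (76 mm by 85 mm) begins 54 mm behind the grasp point. The pads swing forward as they close: fully open they stand 13 mm farther back than shut.
Start: joints at [1.15, 0.124, 1.65, -0, 1.367, -0.083], TCP at [0.215, 0.613, 0.231] pointing down, gripper open.
Joint ranges: [-2.61, 2.61], [-1.02, 2.33], [0.03, 2.71], [-1.35, 4.49], [0.32, 2.68], [-2.91, 2.91]. Speed limits (rad/s): [2.57, 2.57, 3.14, 3.14, 3.14, 3.14].

### API

Orientations are given as a rotation vector (axis times angle).
In Python, from workcell import status, optics, hand_in gives the robot as it stands. The module is installed in compiled form; this text tells all that it offers.
- The arm moves only by the tool step_arm, never from a script. Its argument "moves" is a list of rows, each an object of numbers: "x", "y", "z": the shift along the tool's x, y, z normalised to -1 to 1, where 1 is 0.05 m; "roll": the turn about the tool's z normalised to -1 to 1, where 1 is 0.1 rad. A call has 1 to 12 rows; each row shifts and turns the pose as measured when the row begins, along the tool's axes as they then stand; what a row does not reach is not made up. A row lasts 1/10 s, in which the tool goes at most 50 mm and 8.59 degrees, less where a joint would pass 70% of its speed; a pose out of reach is approached as far as the arm can. A call with a number of a shift or a turn outside -1 to 1 is refused whole. A call with a gripper value outside its range is refused whole. "grip" is the gripper's target within -1 to 1 (shut at 1, half-way at 0, fully open at -1), set as the call begins (left out, the last holds). The fingers move at their own pace and stop on an object; "force" is the grip in N (left out, the last holds). Time passes only in rows, so rows that do not move let the fingers close. It gives the time, the measured TCP pose, the force and the opening at its end, in the units of the state.
- status.state(): the state, without advancing time (a new reading comes with each control period).
- optics.snapshot(name): name is "scene" or "top" or "wrist"; returns (picture, depth): 420x560x3 uint8, red, green, blue; 420x560 float32, m along the optical axis (not along the pixel's ray), 0 where there is no reading.
- optics.camera_info(name): a dict with "fx", "fy", "cx", "cy" (pixels), "rvec" (rotation vector, rad) and "tvec" (3), from world to camera coordinates, as OpenCV has them; the wrist camera has in their place "mount" (4x4, takes a point from camera to tool coordinates, whose origin is the TCP and whose axes are the flange's). Camera axes: x right, y down, z forward; pixel columns grow to the right and rows downward; lengths in m; the calibration is good to about 2 mm. A picture is of the moment at which its call begins: read the wrist's pose just before it. camera_info takes no time and is no camera call.
- hand_in(): hands the job in, once; it reports no verdict.
The state is a dict: "time": time; "joints": joint angles; "joint_vel": joint speeds; "joint_torque": joint torques, N m; "position": TCP position; "eef_rot": TCP orientation; "ft_force": force on the tool from outside, world axes, zero at the start; "torque": the same for the moment, N m; "width": finger opening in m.
Only numpy, scipy, OpenCV 4.12 (cv2) and the standard library are available. Lean on these libraries where they do the work, as an engineer would, in place of code of your own. Each camera call takes 0.05 s, during which the arm holds its last target. There are 200 camera calls.

## Working session

There is one attempt and no reset: what is moved stays moved. The work goes in short steps, Python scripts to look and compute and a tool call to move; the robot and the scene stay as the last step left them, time stands still between calls to the robot, and variables do not carry over. Pictures are saved under pics/ and viewed, about 8 in all and at most 12, crops included, and the job is handed in when it is done.

Besides the shell and the picture viewer there is one more tool, called after "Emit:" in YAML: its name, and indented under it one key for each argument. step_arm: Moves the arm, as the interface text tells. Scaled input: -1 to 1 covers 0.05 m each way for a shift and 0.1 rad each way for a turn. Its arguments: {"type":"object","properties":{"moves":{"type":"array","items":{"type":"object","properties":{"x":{"type":"number"},"y":{"type":"number"},"z":{"type":"number"},"roll":{"type":"number"}}}},"grip":{"type":"number"},"force":{"type":"number"}},"required":["moves"]}

```bash
mkdir -p pics; cat > h.py <<'E'
import numpy as np, cv2
from workcell import status, optics
from scipy.spatial.transform import Rotation as R
def snap(n,f=None):
    p,d=optics.snapshot(n)
    if f: cv2.imwrite('pics/'+f,cv2.cvtColor(p,cv2.COLOR_RGB2BGR))
    return p,d
def cam(n):
    c=optics.camera_info(n); return c,cv2.Rodrigues(np.array(c['rvec'],float))[0],np.array(c['tvec'],float).ravel()
def ray(n,uv,z):
    c,Rm,t=cam(n); uv=np.atleast_2d(uv).astype(float)
    d=np.c_[(uv[:,0]-c['cx'])/c['fx'],(uv[:,1]-c['cy'])/c['fy'],np.ones(len(uv))]@Rm
    o=-Rm.T@t; return o+d*((z-o[2])/d[:,2])[:,None]
def cloud(n,d):
    c,Rm,t=cam(n); v,u=np.mgrid[:d.shape[0],:d.shape[1]]
    P=np.stack([(u-c['cx'])/c['fx']*d,(v-c['cy'])/c['fy']*d,d],-1)
    return (P-t)@Rm
E
python3 - <<'E'
from h import *
p,d=snap('top','top0.png');snap('scene','scene0.png')
s=status.state();print(s)
c,Rm,t=cam('top');print(c,-Rm.T@t)
E
```

```text
{'time': 0.1, 'joints': array([ 1.15038414e+00,  1.24475087e-01,  1.65155887e+00,  5.54556071e-05,
        1.36747547e+00, -8.26099216e-02]), 'joint_vel': array([ 0.00050299, -0.00175357, -0.00225938, -0.00193357,  0.00102928,
       -0.00209707]), 'joint_torque': array([ 1.79912381e-04, -4.24934077e+01, -3.66652358e+01, -2.16119747e-05,
        3.96653792e-03,  1.78895311e-05]), 'position': array([0.21521243, 0.61275256, 0.23014048]), 'eef_rot': array([-5.28027445e-01, -3.09636168e+00,  2.89440606e-03]), 'ft_force': array([ 0.15579201,  0.62889388, -0.55909708]), 'torque': array([-0.01388812, -0.01600961, -0.02388009]), 'width': 0.08531591520065028}
{'fx': 511.1208373686566, 'fy': 511.1208373686566, 'cx': 276.7508365761525, 'cy': 207.37034850667584, 'rvec': array([ 2.19909452, -2.13635368,  0.09834014]), 'tvec': array([0.01623397, 0.57660852, 1.6687953 ])} [0.41053469 0.01855639 1.71718828]
```

View pics/top0.png

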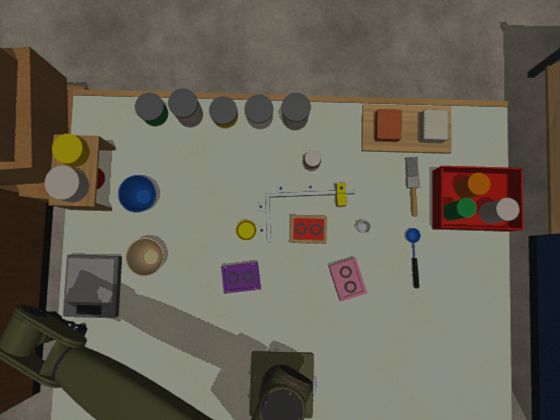

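View pics/scene0.png

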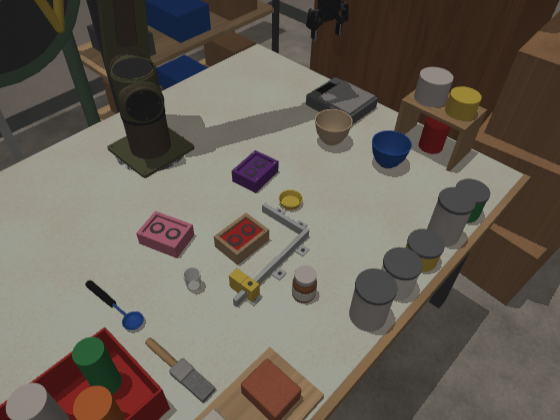

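Top view: jig corner is near (267,195), with the back fence running right to (352,191) and the side fence down to (268,240). The box is at (308,229), the stop at (341,194), the beaker at (362,226) and the dish at (246,230). The look-alikes are at (241,277) and (348,279). Next I measure the jig, box and stop.

```bash
python3 - <<'E'
from h import *
p,d=snap('top'); W=cloud('top',d); z=W[...,2]
print('bench z',np.median(z[260:300,180:210]), 'box z',np.median(z[224:235,300:316]),'fence z',z[194,280:320:5].round(3), z[205:240:5,267].round(3))
cv2.imwrite('pics/crop.png',cv2.resize(cv2.cvtColor(p[170:260,225:385],cv2.COLOR_RGB2BGR),None,fx=5,fy=5,interpolation=cv2.INTER_CUBIC))
hsv=cv2.cvtColor(p,cv2.COLOR_RGB2HSV)
def blob(m,box):
    y0,y1,x0,x1=box; M=np.zeros(m.shape,np.uint8); M[y0:y1,x0:x1]=m[y0:y1,x0:x1]
    c=max(cv2.findContours(M,cv2.RETR_EXTERNAL,cv2.CHAIN_APPROX_NONE)[0],key=cv2.contourArea)
    return c.reshape(-1,2)
def rect(c,zz):
    w=ray('top',c,zz)[:,:2].astype(np.float32); return cv2.minAreaRect(w*1000)
red=((hsv[...,0]<8)|(hsv[...,0]>172))&(hsv[...,1]>150)
boxm=(hsv[...,1]>70)&(z>0.03)
print('red',rect(blob(red,(205,255,280,340)),.04)); 
print('box',rect(blob(boxm,(208,255,280,335)),.045))
yel=(hsv[...,0]>20)&(hsv[...,0]<35)&(hsv[...,1]>150)
print('stop',rect(blob(yel,(170,215,325,360)),.055))
# fence: by height
f=(z>0.018)&(z<0.04)&(hsv[...,1]<60)
for n,b in(('back',(180,205,262,332)),('side',(205,242,255,280))):
    c=blob(f,b); print(n,rect(c,.03),c.min(0),c.max(0))
for n,uv in(('beaker',(362,226)),('dish',(246,230)),('jar',(313,160))): print(n,ray('top',uv,.03))
E
```

```text
bench z -0.0014182469229926063 box z 0.03577938929245741 fence z [0.035 0.028 0.034 0.031 0.029 0.03  0.02  0.026] [0.028 0.033 0.037 0.026 0.027 0.025 0.022]
red ((507.2294006347656, -71.66398620605469), (98.6241226196289, 68.4586410522461), 88.91407775878906)
box ((506.7963562011719, -71.10223388671875), (119.61326599121094, 89.87921142578125), 89.81964111328125)
stop ((623.3004760742188, -174.6674041748047), (72.80366516113281, 29.48188018798828), 1.0259227752685547)
back ((611.9686889648438, -37.05625915527344), (37.194828033447266, 220.3856658935547), 4.1415114402771) [265 191] [331 204]
side ((523.1272583007812, 61.179908752441406), (119.73434448242188, 12.024784088134766), 4.03928804397583) [266 205] [270 241]
beaker [[ 0.52201211 -0.25028377  0.03      ]]
dish [[0.49772875 0.13225282 0.03      ]]
jar [[ 0.73839512 -0.08368949  0.03      ]]
```

View pics/crop.png

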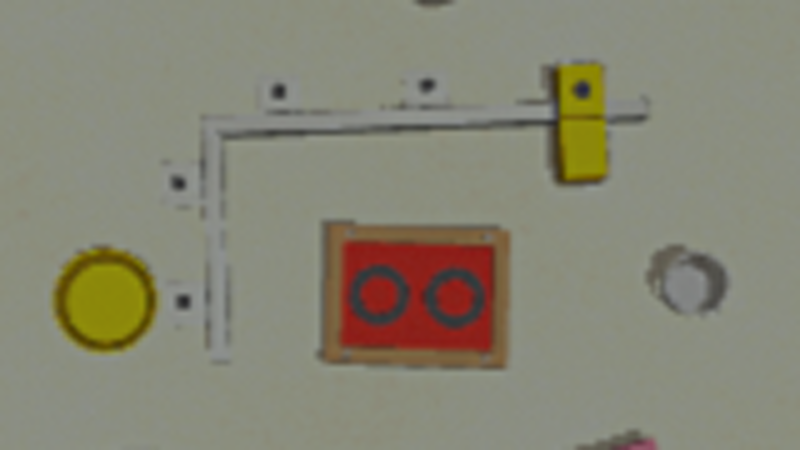

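The crop shows the inner face of the back fence from crop pixel (222,132) to (555,119), and the side fence's inner edge near crop x≈222. I start towards the work area with the tool turned to line up with the jig.

Emit:
step_arm:
  moves:
    - {"y":-0.8,"roll":-1}
    - {"y":-0.8,"roll":-1}
    - {"y":-0.8,"roll":-1}
    - {"y":-0.8,"roll":-1}
    - {"x":-0.4,"y":-0.9}
    - {"x":-0.4,"y":-0.9}
    - {"x":-0.4,"y":-0.9}
    - {"x":-0.4,"y":-0.9}
    - {"x":-0.4,"y":-0.9}
    - {"x":-0.4,"y":-0.9}
    - {"x":-0.4,"y":-0.9}
    - {"x":-0.4,"y":-0.9}

```text
invalid input
```

```bash
cat > jig.py <<'E'
from h import *
def edges(p):
    g=cv2.cvtColor(p,cv2.COLOR_RGB2GRAY).astype(float)
    # back fence inner face: strongest dark line per column
    pts=[]
    for u in range(274,330):
        col=g[190:202,u]; w=np.clip(np.median(col)-6-col,0,None)
        if w.sum()>5: pts.append((u,190+(w*np.arange(12)).sum()/w.sum()))
    return np.array(pts)
E
python3 - <<'E'
from jig import *
s=status.state();print(s['time'],s['position'],R.from_rotvec(s['eef_rot']).as_matrix().round(4).tolist())
p,d=snap('top')
e=edges(p); w=ray('top',e,.015)[:,:2]; k=np.polyfit(w[:,1],w[:,0],1); r=w[:,0]-np.polyval(k,w[:,1]); print('back x=k0*y+k1',k,r.std(),len(e))
g=cv2.cvtColor(p,cv2.COLOR_RGB2GRAY); print(g[186:204,290:330:12].T); print(g[205:240:6,260:276])
p,d=snap('wrist','wrist1.png'); print(optics.camera_info('wrist'))
E
```

```text
0.15 [0.21525149 0.61281092 0.23032011] [[-0.9435, 0.3314, -0.0007], [0.3314, 0.9435, -0.0015], [0.0001, -0.0017, -1.0]]
back x=k0*y+k1 [-0.06293691  0.61886176] 0.0017449128252239787 56
[[140 139 140 140 141 136 112 135 140 131  80 141 142 141 140 140 140 140]
 [139 140 139 140 138 130 140 144 136  86 105 142 141 139 139 139 138 138]
 [140 141 139 134 126 111 139 143 134  79 138 140 139 138 139 140 138 136]
 [139 139 140 139 139 140 142 136  88 104 142 141 140 140 139 139 140 139]]
[[ 90 108 135 144 141 106 127 138 138 108 129 140 140 140 141 140]
 [126 121 122 136 140 118 131 140 139 117 133 141 139 138 138 140]
 [140 140 139 139 139 138 131 137 141 125 132 138 140 140 139 140]
 [140 140 139 140 140 139 118 133 141 141 124 134 140 140 140 139]
 [ 97  62  73 129 143 141  94 125 143 141 108 129 141 140 140 139]
 [128 135 139 139 140 139 100 126 142 141 127 136 140 139 140 140]]
{'fx': 325.84545134063916, 'fy': 325.84545134063916, 'cx': 276.97257158200654, 'cy': 214.6359307590524, 'mount': array([[-3.79982717e-04, -9.58097385e-01, -2.86442415e-01,
         7.34541228e-02],
       [ 9.99999924e-01, -3.89623277e-04, -2.33402786e-05,
        -9.90766515e-04],
       [-8.92423725e-05, -2.86442402e-01,  9.58097460e-01,
        -1.42379524e-01],
       [ 0.00000000e+00,  0.00000000e+00,  0.00000000e+00,
         1.00000000e+00]])}
```

View pics/wrist1.png

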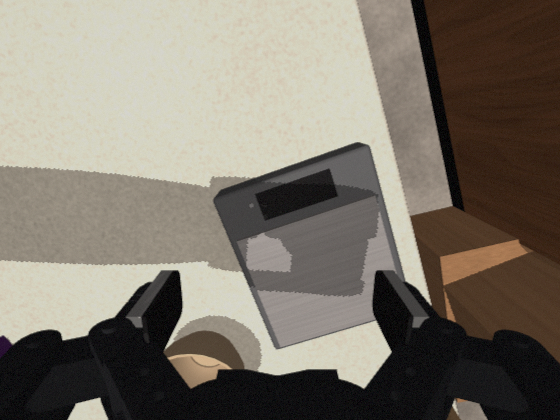

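The wrist view shows only the scale and the edge of a bowl, because the move was refused. I retry with every key in each row.

Emit:
step_arm:
  moves:
    - {"x":0,"y":-0.8,"z":0,"roll":-0.9}
  grip: -1
  force: 40

```text
time: 0.35
position: [0.2028, 0.5767, 0.2292]
eef_rot: [-0.385, -3.117, 0.003]
ft_force: [-0.1, -0.5, 0.6]
width: 0.0853
```

Emit:
step_arm:
  moves:
    - {"x":0,"y":-0.8,"z":0,"roll":-0.9}
    - {"x":0,"y":-0.8,"z":0,"roll":-0.9}
    - {"x":0,"y":-0.8,"z":0,"roll":-0.9}
    - {"x":0,"y":-0.8,"z":0,"roll":-0.4}
    - {"x":-0.4,"y":-0.9,"z":0,"roll":0}
    - {"x":-0.4,"y":-0.9,"z":0,"roll":0}
    - {"x":-0.4,"y":-0.9,"z":0,"roll":0}
    - {"x":-0.4,"y":-0.9,"z":0,"roll":0}
    - {"x":-0.4,"y":-0.9,"z":0,"roll":0}
    - {"x":-0.4,"y":-0.9,"z":0,"roll":0}
    - {"x":-0.4,"y":-0.9,"z":0,"roll":0}
    - {"x":-0.4,"y":-0.9,"z":0,"roll":0}

```text
time: 1.55
position: [0.3736, 0.0606, 0.2297]
eef_rot: [-0.147, 3.131, -0.003]
ft_force: [0.4, 0.7, -0.2]
width: 0.0859
```

Emit:
step_arm:
  moves:
    - {"x":0,"y":-0.8,"z":0,"roll":0.15}
    - {"x":0,"y":-0.8,"z":0,"roll":0.12}
    - {"x":0,"y":-0.6,"z":0,"roll":0}
    - {"x":0,"y":0,"z":0,"roll":0}
    - {"x":0,"y":0,"z":0,"roll":0}

```text
time: 2.05
position: [0.3831, -0.0587, 0.2305]
eef_rot: [-0.085, 3.131, -0.004]
ft_force: [-0.7, 0.4, -0.2]
width: 0.0852
```

```bash
cat >> h.py <<'E'
def wpose():
    s=status.state(); T=np.eye(4); T[:3,:3]=R.from_rotvec(s['eef_rot']).as_matrix(); T[:3,3]=s['position']
    return T@optics.camera_info('wrist')['mount']
def wray(T,uv,z):
    c=optics.camera_info('wrist'); uv=np.atleast_2d(uv).astype(float)
    d=np.c_[(uv[:,0]-c['cx'])/c['fx'],(uv[:,1]-c['cy'])/c['fy'],np.ones(len(uv))]@T[:3,:3].T
    o=T[:3,3]; return o+d*((z-o[2])/d[:,2])[:,None]
E
python3 - <<'E'
from h import *
T=wpose(); p,d=snap('wrist','wrist2.png'); np.save('T2.npy',T)
s=status.state(); m=R.from_rotvec(s['eef_rot']).as_matrix(); print(s['position'],np.arctan2(-m[0,1],m[1,1]))
w=ray('top',[(269.2,205),(270.3,238)],.015); print('side top-cam',w)
E
```

```text
[ 0.38310976 -0.05840772  0.23049848] 0.05572400949887779
side top-cam [[0.58444247 0.05852965 0.015     ]
 [0.47422968 0.05148769 0.015     ]]
```

View pics/wrist2.png

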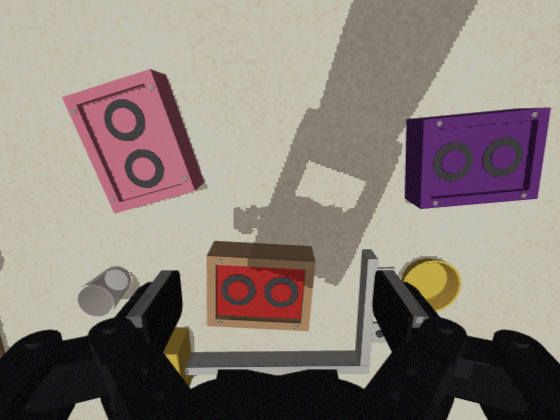

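The wrist view shows the box top with corners near (208,257), (313,261), (309,331) and (207,326). The back fence is at rows 353–372, the side fence at columns 360–377, and the stop at (180,350).

```bash
python3 - <<'E'
from h import *
T=np.load('T2.npy'); p=cv2.imread('pics/wrist2.png'); g=cv2.cvtColor(p,cv2.COLOR_BGR2GRAY)
print(g[345:378,[200,260,340]].T); print(g[[270,300,330],352:384])
b=wray(T,[(208,257),(313,261),(309,331),(207,326)],.045)[:,:2]; print(b, b.mean(0), cv2.minAreaRect((b*1000).astype(np.float32)))
E
```

```text
[[191 190 191 191 191 191 189 107  80  80  78  79  79  78  81  83  80  78
   83  75  83  82 109 162 168 169 167 167 169 170 190 191 192]
 [189 189 190 190 189 189 124  82  79  84  82  80  78  81  82  81  83  79
   81  83  75  71 162 166 166 169 169  78  20  11  12   6   7]
 [190 192 190 191 193 143  88  77  79  81  79  78  79  80  79  77  78  76
   80  80  74 143 157 158 163 163 162 159 168 189 192 190 191]]
[[194 194 193 191 191 194 192 192 146  74  67  67  71  69  67 129 167 170
  169 170 172 169 167 164 134  92  81  78  82  83  92 101]
 [192 190 191 193 192 192 143  72  66  70  69  69  82 144 170 170 173 169
  170 153  96   7  15  17   9  12  10   5   3  11   1   8]
 [192 190 193 193 143  65  71  66  68  70  97 147 168 165 168 165 164 168
  165 166 167 171 172 170 157 128  92  66  45  23   2   9]]
[[ 0.4617591  -0.13138336]
 [ 0.46018613 -0.01614208]
 [ 0.5506565  -0.01301464]
 [ 0.55047054 -0.13329838]] [ 0.50576807 -0.07345962] ((505.3309020996094, -73.08656311035156), (120.2839126586914, 90.46543884277344), 89.91140747070312)
```

```bash
python3 - <<'E'
from h import *
T=np.load('T2.npy')
for z,B,S in((0,[(200,351.8),(340,349.9)],[(360.4,270),(356.4,330)]),(.03,[(200,367),(340,365.6)],[(367,270),(362.4,330)])):
    b=wray(T,B,z)[:,:2]; s=wray(T,S,z)[:,:2]
    db=b[1]-b[0]; ds=s[0]-s[1]
    yb=np.arctan2(-db[0],db[1]); ys=np.arctan2(-ds[1],-ds[0])
    A=np.c_[db,-ds]; k=np.linalg.solve(A,s[1]-b[0]); print(z,'yaw',yb,ys,'corner',b[0]+k[0]*db)
E
```

```text
0 yaw 0.07251283200371611 0.0693284253997907 corner [0.61052748 0.05941804]
0.03 yaw 0.06860402759480205 0.0662581626590086 corner [0.60985224 0.05842707]
```

Jig: yaw is about 0.069 and the corner is near (0.610, 0.059). In the jig frame the box sits at about (-113,-124) mm, turned about -0.07 rad. I go down behind the box.

Emit:
step_arm:
  moves:
    - {"x":-0.2,"y":-0.1,"z":0.7,"roll":-0.13}
    - {"x":-0.2,"y":-0.1,"z":0.7,"roll":0}
    - {"x":-0.2,"y":-0.1,"z":0.7,"roll":0}
    - {"x":-0.2,"y":-0.1,"z":0.7,"roll":0}
    - {"x":-0.2,"y":-0.1,"z":0.7,"roll":0}
    - {"x":0,"y":0,"z":0.1,"roll":0}
    - {"x":0,"y":0,"z":0,"roll":0}
  grip: -1

```text
time: 2.8
position: [0.442, -0.0717, 0.0498]
eef_rot: [-0.134, 3.12, -0.006]
ft_force: [0.3, -0.5, -0.3]
width: 0.0853
```

```bash
cat >> h.py <<'E'
C=np.array([.610,.059]); YJ=.069
def tool():
    s=status.state(); m=R.from_rotvec(s['eef_rot']).as_matrix(); q=s['position'][:2]-C; c,n=np.cos(YJ),np.sin(YJ)
    print('t',round(s['time'],2),'pos',s['position'].round(4),'yaw',round(np.arctan2(-m[0,1],m[1,1]),4),'jig xy',(c*q[0]+n*q[1]).round(4),(-n*q[0]+c*q[1]).round(4),'F',s['ft_force'].round(1),'w',round(s['width'],4))
E
python3 -c "
from h import *
tool()"
```

```text
t 2.8 pos [ 0.442  -0.0717  0.0498] yaw 0.0857 jig xy -0.1766 -0.1188 F [ 0.3 -0.5 -0.3] w 0.0853
```

Emit:
step_arm:
  moves:
    - {"x":0.25,"y":-0.1,"z":0,"roll":0.16}
    - {"x":0,"y":0,"z":0.4,"roll":0}
    - {"x":0,"y":0,"z":0.3,"roll":0}
    - {"x":0,"y":0,"z":0,"roll":0}

```text
time: 3.2
position: [0.4325, -0.078, 0.0215]
eef_rot: [-0.111, 3.11, -0.012]
ft_force: [0.4, 1.1, 0.4]
width: 0.0856
```

```bash
python3 -c "
from h import *
tool()"
```

```text
t 3.2 pos [ 0.4325 -0.078   0.0215] yaw 0.0713 jig xy -0.1865 -0.1244 F [0.4 1.1 0.4] w 0.0856
```

Emit:
step_arm:
  moves:
    - {"x":0,"y":0,"z":0.16,"roll":0}
    - {"x":-0.2,"y":0,"z":0,"roll":0}
    - {"x":-0.2,"y":0,"z":0,"roll":0}
    - {"x":-0.2,"y":0,"z":0,"roll":0}
    - {"x":-0.2,"y":0,"z":0,"roll":0}

```text
time: 3.7
position: [0.4741, -0.0758, 0.0181]
eef_rot: [-0.109, 3.109, -0.016]
ft_force: [-3.5, -0.4, -2.8]
width: 0.0854
```

```bash
python3 -c "
from h import *
tool()"
```

```text
t 3.7 pos [ 0.4741 -0.0758  0.0181] yaw 0.0702 jig xy -0.1448 -0.1251 F [-3.5 -0.4 -2.8] w 0.0854
```

Emit:
step_arm:
  moves:
    - {"x":-0.2,"y":0,"z":0.04,"roll":0}
    - {"x":-0.2,"y":0,"z":0.04,"roll":0}
    - {"x":-0.2,"y":0,"z":0,"roll":0}
    - {"x":-0.1,"y":0,"z":0,"roll":0}
    - {"x":-0.1,"y":0,"z":0,"roll":0}

```text
time: 4.2
position: [0.5142, -0.0723, 0.015]
eef_rot: [-0.116, 3.126, -0.013]
ft_force: [-8.7, -1.4, 5.3]
width: 0.0851
```

```bash
python3 -c "
from h import *
tool()"
```

```text
t 4.2 pos [ 0.5142 -0.0723  0.015 ] yaw 0.0742 jig xy -0.1046 -0.1243 F [-8.7 -1.4  5.3] w 0.0851
```

Emit:
step_arm:
  moves:
    - {"x":-0.08,"y":0,"z":0,"roll":0}
    - {"x":-0.08,"y":0,"z":0,"roll":0}

```text
time: 4.4
position: [0.5194, -0.0716, 0.0148]
eef_rot: [0.119, -3.139, 0.013]
ft_force: [-29.2, -3.2, 23.8]
width: 0.0855
```

Emit:
step_arm:
  moves:
    - {"x":-0.08,"y":0,"z":0,"roll":0}

```text
time: 4.5
position: [0.5191, -0.0717, 0.0148]
eef_rot: [0.119, -3.124, 0.013]
ft_force: [-28.3, -4.0, 23.6]
width: 0.0854
```

```bash
python3 -c "
from h import *
tool(); p,d=snap('top'); cv2.imwrite('pics/t2.png',cv2.resize(cv2.cvtColor(p[170:260,225:385],cv2.COLOR_RGB2BGR),None,fx=5,fy=5,interpolation=cv2.INTER_CUBIC))"
```

```text
t 4.5 pos [ 0.5191 -0.0717  0.0148] yaw 0.076 jig xy -0.0997 -0.1241 F [-28.3  -4.   23.6] w 0.0854
```

Contact with the back fence: the TCP stopped at jig x=-0.0997 with about 29 N. I retract, rise, shut the fingers and go round to the box's right side.

Emit:
step_arm:
  moves:
    - {"x":0.3,"y":0,"z":0,"roll":0}
    - {"x":0.2,"y":0,"z":-0.5,"roll":0}
    - {"x":0,"y":0,"z":-0.8,"roll":0.07}
    - {"x":0,"y":0,"z":-0.6,"roll":0}
    - {"x":0,"y":-0.6,"z":0,"roll":0}
    - {"x":-0.3,"y":-0.6,"z":0,"roll":0}
    - {"x":-0.5,"y":-0.6,"z":0,"roll":0}
    - {"x":-0.4,"y":0,"z":0,"roll":0}
    - {"x":0,"y":0,"z":0,"roll":0}
  grip: 1

```text
time: 5.45
position: [0.5774, -0.1623, 0.1222]
eef_rot: [-0.11, 3.127, -0.021]
ft_force: [0.4, 0.6, -0.0]
width: 0.0
```

```bash
python3 -c "
from h import *
tool(); p,d=snap('wrist','w3.png'); T=wpose(); np.save('T3.npy',T)"
```

```text
t 5.45 pos [ 0.5774 -0.1623  0.1222] yaw 0.0701 jig xy -0.0477 -0.2185 F [ 0.4  0.6 -0. ] w 0.0
```

View pics/w3.png

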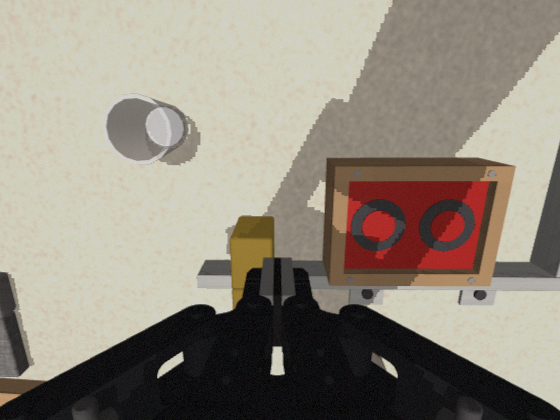

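The wrist view shows the box flush against the back fence (rows 270–285), with the stop at (255,240) to its left and a gap between them at columns 275–327. I check the gap in numbers.

```bash
python3 - <<'E'
from h import *
T=np.load('T3.npy'); c,n=np.cos(YJ),np.sin(YJ); J=np.array([[c,n],[-n,c]])
f=lambda uv,z:(J@(wray(T,uv,z)[0,:2]-C)).round(4)
print('box bottom R-near',f((327,159),0),'top R-near',f((347,181),.045),'R-far top',f((344,272),.045), 'L-near top',f((498,181),.045))
print('stop near face right bottom/top',f((273,217),.005),f((275,240),.055),'outer',f((233,250),.055))
E
```

```text
box bottom R-near [-0.0891 -0.1807] top R-near [-0.0803 -0.1727] R-far top [-0.0119 -0.1705] L-near top [-0.0807 -0.0712]
stop near face right bottom/top [-0.0416 -0.2241] [-0.041  -0.2214] outer [-0.0334 -0.2506]
```

Emit:
step_arm:
  moves:
    - {"x":0.34,"y":0,"z":0,"roll":0}
    - {"x":0,"y":0,"z":0.8,"roll":0}
    - {"x":0,"y":0,"z":0.8,"roll":0}
    - {"x":0,"y":0,"z":0.4,"roll":0}
    - {"x":0,"y":0,"z":0,"roll":0}

```text
time: 6.0
position: [0.5621, -0.1634, 0.0221]
eef_rot: [-0.115, 3.119, -0.025]
ft_force: [-0.4, -0.2, -0.2]
width: -0.0002
```

```bash
python3 -c "
from h import *
tool()"
```

```text
t 6.0 pos [ 0.5621 -0.1634  0.0221] yaw 0.0735 jig xy -0.0632 -0.2185 F [-0.4 -0.2 -0.2] w -0.0002
```

Emit:
step_arm:
  moves:
    - {"x":0,"y":0.16,"z":0,"roll":0.04}
    - {"x":0,"y":0.16,"z":0,"roll":0}
    - {"x":0,"y":0.16,"z":0,"roll":0}
    - {"x":0,"y":0.16,"z":0,"roll":0}
    - {"x":0,"y":0.16,"z":0,"roll":0}
    - {"x":0,"y":0.16,"z":0,"roll":0}

```text
time: 6.6
position: [0.5598, -0.1138, 0.026]
eef_rot: [-0.111, 3.114, -0.035]
ft_force: [-0.6, -4.8, -3.3]
width: 0.0
```

```bash
python3 -c "
from h import *
tool()"
```

```text
t 6.6 pos [ 0.5598 -0.1138  0.026 ] yaw 0.071 jig xy -0.062 -0.1689 F [-0.6 -4.8 -3.3] w 0.0
```

Emit:
step_arm:
  moves:
    - {"x":0,"y":0.16,"z":0.05,"roll":0}
    - {"x":0,"y":0.16,"z":0.04,"roll":0}
    - {"x":0,"y":0.12,"z":0.03,"roll":0}
    - {"x":0,"y":0.08,"z":0.02,"roll":0}

```text
time: 7.0
position: [0.559, -0.0967, 0.025]
eef_rot: [-0.123, 3.114, -0.072]
ft_force: [-3.7, -8.4, 1.2]
width: 0.0002
```

Emit:
step_arm:
  moves:
    - {"x":0,"y":0.08,"z":0.01,"roll":0}

```text
time: 7.1
position: [0.5586, -0.0936, 0.0251]
eef_rot: [-0.124, 3.114, -0.075]
ft_force: [-2.4, -5.5, -1.1]
width: -0.0002
```

```bash
python3 -c "
from h import *
tool()"
```

```text
t 7.1 pos [ 0.5586 -0.0936  0.0251] yaw 0.0788 jig xy -0.0617 -0.1487 F [-2.4 -5.5 -1.1] w -0.0002
```

Emit:
step_arm:
  moves:
    - {"x":0,"y":0.1,"z":0.02,"roll":0}
    - {"x":0,"y":0.1,"z":0.02,"roll":0}

```text
time: 7.3
position: [0.5583, -0.0871, 0.0251]
eef_rot: [-0.127, 3.114, -0.089]
ft_force: [-5.4, -11.8, 5.2]
width: -0.0001
```

Emit:
step_arm:
  moves:
    - {"x":0,"y":0.1,"z":0.02,"roll":0}

```text
time: 7.4
position: [0.5581, -0.084, 0.0251]
eef_rot: [-0.129, 3.114, -0.096]
ft_force: [-5.0, -11.7, 3.7]
width: 0.0002
```

```bash
python3 -c "
from h import *
tool()"
```

```text
t 7.4 pos [ 0.5581 -0.084   0.0251] yaw 0.0819 jig xy -0.0616 -0.139 F [ -5.  -11.7   3.7] w 0.0002
```

Emit:
step_arm:
  moves:
    - {"x":0,"y":0.1,"z":0.01,"roll":0.05}
    - {"x":0,"y":0.1,"z":0.01,"roll":0.05}

```text
time: 7.6
position: [0.5576, -0.0788, 0.0256]
eef_rot: [-0.118, 3.114, -0.114]
ft_force: [-3.4, -29.1, 1.2]
width: 0.0003
```

Emit:
step_arm:
  moves:
    - {"x":0,"y":0.12,"z":0.01,"roll":0}

```text
time: 7.7
position: [0.5577, -0.0789, 0.0261]
eef_rot: [-0.124, 3.112, -0.136]
ft_force: [-3.4, -34.9, 0.1]
width: 0.0
```

```bash
python3 -c "
from h import *
tool(); p,d=snap('top','top5.png'); cv2.imwrite('pics/t5.png',cv2.resize(cv2.cvtColor(p[170:260,225:385],cv2.COLOR_RGB2BGR),None,fx=5,fy=5,interpolation=cv2.INTER_CUBIC))"
```

```text
t 7.7 pos [ 0.5577 -0.0789  0.0261] yaw 0.0789 jig xy -0.0617 -0.1339 F [ -3.4 -34.9   0.1] w 0.0
```

View pics/t5.png

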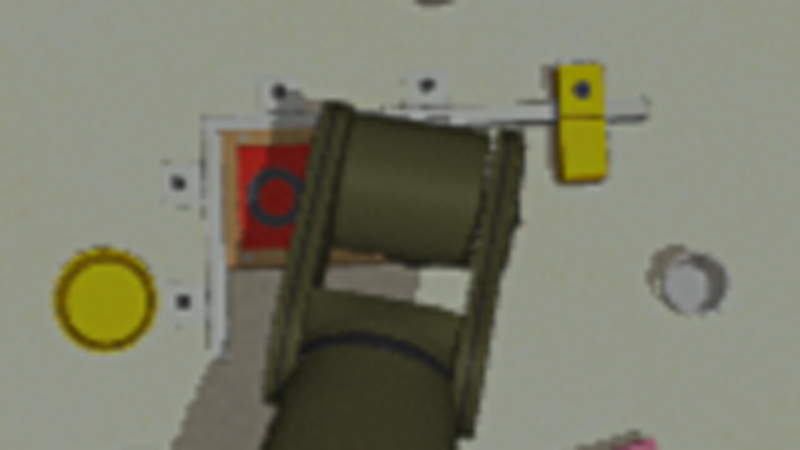

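The top view shows the box in the corner, with its left edge at crop x≈225 against the side fence. The force rose to 35 N at jig y=-0.134, as expected. I retreat and check from above.

Emit:
step_arm:
  moves:
    - {"x":0,"y":-0.2,"z":0,"roll":0}
    - {"x":0,"y":-0.2,"z":0,"roll":0.05}
    - {"x":0.2,"y":0,"z":-0.8,"roll":0}
    - {"x":0.5,"y":0,"z":-0.8,"roll":0}
    - {"x":0.5,"y":0,"z":-0.8,"roll":0}
    - {"x":0.5,"y":0,"z":0,"roll":0}
    - {"x":0,"y":0,"z":0,"roll":0}

```text
time: 8.45
position: [0.4708, -0.0919, 0.151]
eef_rot: [-0.112, 3.11, -0.122]
ft_force: [-0.3, 0.4, -1.0]
width: 0.0001
```

```bash
python3 -c "
from h import *
tool(); print(status.state()['eef_rot']); T=wpose(); np.save('T6.npy',T); p,d=snap('wrist','w6.png')"
```

```text
t 8.45 pos [ 0.4708 -0.0919  0.151 ] yaw 0.0708 jig xy -0.1493 -0.1409 F [-0.3  0.4 -1. ] w 0.0001
[-0.11160744  3.10950326 -0.12189032]
```

View pics/w6.png

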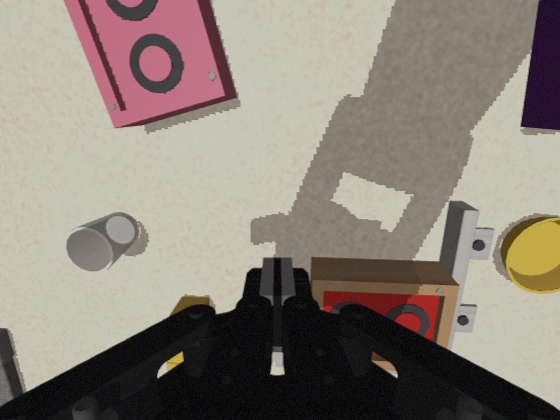

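The wrist view shows the box against the side fence at columns 445–460, and its near face's bottom edge from (312,258) to (452,262). I check how far the box is turned and its x position from that.

```bash
python3 - <<'E'
from h import *
T=np.load('T6.npy'); c,n=np.cos(YJ),np.sin(YJ); J=np.array([[c,n],[-n,c]])
p=cv2.imread('pics/w6.png'); hsv=cv2.cvtColor(p,cv2.COLOR_BGR2HSV).astype(float); g=cv2.cvtColor(p,cv2.COLOR_BGR2GRAY).astype(float)
def edge(u0,u1,v0,v1,z,sgn):
    q=[]
    for u in range(u0,u1,2):
        dd=sgn*np.diff(cv2.GaussianBlur(g[v0:v1,u-1:u+2],(3,3),0)[:,1]); k=dd.argmax(); q.append((u,v0+k+.5))
    q=np.array(q); w=(wray(T,q,z)[:,:2]-C)@J.T; k=np.polyfit(w[:,1],w[:,0],1)
    r=w[:,0]-np.polyval(k,w[:,1]); ok=abs(r)<2*r.std()+1e-4; k=np.polyfit(w[ok,1],w[ok,0],1)
    print('angle',-k[0],'x mid',np.polyval(k,-.06),'res',r[ok].std(),q[0],q[-1])
edge(330,445,250,270,0,-1)      # bottom near edge
edge(330,445,272,290,.045,1)    # top near edge
E
```

```text
angle 0.002074335925170377 x mid -0.0893850146399757 res 0.0004981382944151074 [330.  257.5] [444.  260.5]
angle -0.0001611879743273275 x mid -0.08939611657129841 res 0.0002757881400395203 [330.  280.5] [444.  284.5]
```

The box is seated: its near face is at x=-0.0894 (ideal -0.090) and the angle is about 0.001. Next I go to the outer end of the stop.

Emit:
step_arm:
  moves:
    - {"x":-0.4,"y":-0.74,"z":0,"roll":0}
    - {"x":-0.6,"y":-0.74,"z":0,"roll":0}
    - {"x":-0.7,"y":-0.7,"z":0,"roll":0}
    - {"x":-0.7,"y":-0.7,"z":0,"roll":0}
    - {"x":0,"y":0,"z":0,"roll":0}

```text
time: 9.0
position: [0.6102, -0.2271, 0.1637]
eef_rot: [-0.116, 3.103, -0.114]
ft_force: [-0.4, 0.7, 0.5]
width: 0.0001
```

```bash
python3 -c "
from h import *
tool(); print(R.from_rotvec(status.state()['eef_rot']).as_matrix().round(3))"
```

```text
t 9.0 pos [ 0.6102 -0.2271  0.1637] yaw 0.0739 jig xy -0.0195 -0.2854 F [-0.4  0.7  0.5] w 0.0001
[[-0.997 -0.074  0.037]
 [-0.076  0.995 -0.072]
 [-0.031 -0.074 -0.997]]
```

Emit:
step_arm:
  moves:
    - {"x":0.27,"y":0.1,"z":0,"roll":0}
    - {"x":0,"y":0,"z":0.9,"roll":0}
    - {"x":0,"y":0,"z":0.9,"roll":0}
    - {"x":0,"y":0,"z":0.7,"roll":0}
    - {"x":0,"y":0,"z":0.35,"roll":0}
    - {"x":0,"y":0,"z":0,"roll":0}

```text
time: 9.6
position: [0.5986, -0.2271, 0.0151]
eef_rot: [-0.12, 3.104, -0.106]
ft_force: [0.7, 1.6, 0.1]
width: -0.0004
```

```bash
python3 -c "
from h import *
tool()"
```

```text
t 9.6 pos [ 0.5986 -0.2271  0.0151] yaw 0.0761 jig xy -0.0311 -0.2847 F [0.7 1.6 0.1] w -0.0004
```

Emit:
step_arm:
  moves:
    - {"x":0,"y":0,"z":-0.16,"roll":0.04}
    - {"x":0,"y":0.2,"z":-0.01,"roll":0}
    - {"x":0,"y":0.2,"z":-0.01,"roll":0}
    - {"x":0,"y":0.2,"z":-0.01,"roll":0}
    - {"x":0,"y":0.2,"z":-0.01,"roll":0}
    - {"x":0,"y":0.2,"z":-0.01,"roll":0}
    - {"x":0,"y":0.2,"z":-0.01,"roll":0}

```text
time: 10.3
position: [0.5946, -0.1625, 0.0289]
eef_rot: [-0.115, 3.096, -0.114]
ft_force: [-0.4, -2.8, -0.8]
width: 0.0003
```

```bash
python3 -c "
from h import *
tool()"
```

```text
t 10.3 pos [ 0.5946 -0.1625  0.0289] yaw 0.0726 jig xy -0.0307 -0.2199 F [-0.4 -2.8 -0.8] w 0.0003
```

Emit:
step_arm:
  moves:
    - {"x":0,"y":0.2,"z":0.02,"roll":0}
    - {"x":0,"y":0.2,"z":0.02,"roll":0}
    - {"x":0,"y":0.2,"z":0.02,"roll":0}
    - {"x":0,"y":0.12,"z":0.01,"roll":0}
    - {"x":0,"y":0.1,"z":0.01,"roll":0}

```text
time: 10.8
position: [0.5937, -0.118, 0.024]
eef_rot: [-0.116, 3.092, -0.116]
ft_force: [-0.0, -2.5, 3.4]
width: -0.0001
```

```bash
python3 -c "
from h import *
tool()"
```

```text
t 10.8 pos [ 0.5937 -0.118   0.024 ] yaw 0.0735 jig xy -0.0284 -0.1755 F [-0.  -2.5  3.4] w -0.0001
```

Emit:
step_arm:
  moves:
    - {"x":0,"y":0.1,"z":0,"roll":0}
    - {"x":0,"y":0.08,"z":0,"roll":0}

```text
time: 11.0
position: [0.5932, -0.1082, 0.0232]
eef_rot: [-0.116, 3.091, -0.117]
ft_force: [0.6, -9.1, 3.7]
width: 0.0
```

Emit:
step_arm:
  moves:
    - {"x":0,"y":0.08,"z":0,"roll":0}

```text
time: 11.1
position: [0.5933, -0.108, 0.0235]
eef_rot: [-0.121, 3.09, -0.13]
ft_force: [-1.1, -29.5, -0.0]
width: 0.0004
```

```bash
python3 -c "
from h import *
tool()"
```

```text
t 11.1 pos [ 0.5933 -0.108   0.0235] yaw 0.0765 jig xy -0.0282 -0.1654 F [ -1.1 -29.5  -0. ] w 0.0004
```

The stop has met the box: the force rose to 30 N at TCP y=-0.165, as expected. I retreat and verify.

Emit:
step_arm:
  moves:
    - {"x":0,"y":-0.3,"z":0,"roll":0}
    - {"x":0,"y":-0.3,"z":0,"roll":0}
    - {"x":0,"y":0,"z":-0.8,"roll":0}
    - {"x":0,"y":0,"z":-0.9,"roll":0}
    - {"x":0.9,"y":0,"z":-0.3,"roll":0}
    - {"x":0.9,"y":0,"z":-0.3,"roll":0}
    - {"x":0.9,"y":0.4,"z":-0.3,"roll":0}
    - {"x":0.8,"y":0.6,"z":0,"roll":0}
    - {"x":0,"y":0.5,"z":0,"roll":0}
    - {"x":0,"y":0,"z":0,"roll":0}

```text
time: 12.1
position: [0.4035, -0.0676, 0.1422]
eef_rot: [-0.108, 3.096, -0.112]
ft_force: [-0.4, 0.9, 0.1]
width: 0.0003
```

```bash
python3 -c "
from h import *
tool(); T=wpose(); np.save('T7.npy',T); p,d=snap('wrist','w7.png')
a=cv2.imread('pics/w7.png'); q,d=snap('top','top7.png'); b=cv2.resize(cv2.cvtColor(q[170:260,225:385],cv2.COLOR_RGB2BGR),(400,225),interpolation=cv2.INTER_CUBIC)
o=np.zeros((600,800,3),np.uint8); o[:375,:500]=cv2.resize(a,(500,375)); o[375:,:400]=b; cv2.imwrite('pics/c7.png',o)"
```

```text
t 12.1 pos [ 0.4035 -0.0676  0.1422] yaw 0.0683 jig xy -0.2147 -0.1121 F [-0.4  0.9  0.1] w 0.0003
```

View pics/c7.png

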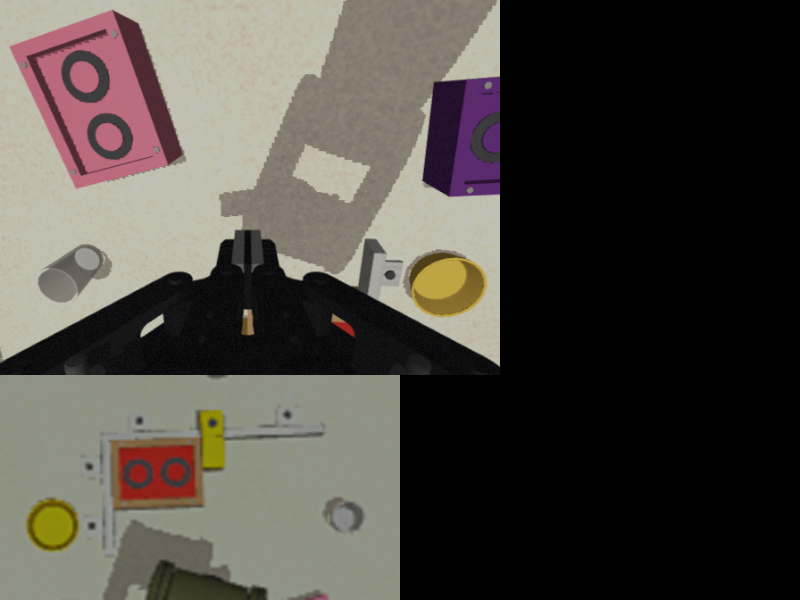

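The top view shows the box in the corner with the stop against its free side (inset near (210,440)). The wrist view is blocked by the gripper. I make a numeric check from the top image.

```bash
python3 - <<'E'
from h import *
p=cv2.cvtColor(cv2.imread('pics/top7.png'),cv2.COLOR_BGR2RGB); hsv=cv2.cvtColor(p,cv2.COLOR_RGB2HSV)
c,n=np.cos(YJ),np.sin(YJ); J=np.array([[c,n],[-n,c]])
def rect(m,b,z):
    y0,y1,x0,x1=b; M=np.zeros(m.shape,np.uint8); M[y0:y1,x0:x1]=m[y0:y1,x0:x1]
    k=max(cv2.findContours(M,cv2.RETR_EXTERNAL,cv2.CHAIN_APPROX_NONE)[0],key=cv2.contourArea).reshape(-1,2)
    w=(ray('top',k,z)[:,:2]-C)@J.T*1000; return cv2.minAreaRect(w.astype(np.float32))
red=((hsv[...,0]<8)|(hsv[...,0]>172))&(hsv[...,1]>150)
yel=(hsv[...,0]>20)&(hsv[...,0]<35)&(hsv[...,1]>150)
wood=(hsv[...,1]>70)&~yel
print('red',rect(red,(190,230,262,312),.04)); print('box',rect(wood,(190,230,262,312),.045)); print('stop',rect(yel,(175,215,300,330),.055))
p0=cv2.cvtColor(cv2.imread('pics/top0.png'),cv2.COLOR_BGR2RGB); h0=cv2.cvtColor(p0,cv2.COLOR_RGB2HSV)
y0=(h0[...,0]>20)&(h0[...,0]<35)&(h0[...,1]>150)
print('stop start',rect(y0,(170,215,325,360),.055))
for nme,b in(('dish',(215,245,230,262)),('beaker+jar',(140,240,300,375))): print(nme,'diff',np.abs(p[b[0]:b[1],b[2]:b[3]].astype(int)-p0[b[0]:b[1],b[2]:b[3]]).max(2).__gt__(30).sum())
E
```

```text
red ((-42.596214294433594, -58.732872009277344), (68.90670013427734, 98.7071762084961), 0.7157031893730164)
box ((-39.953834533691406, -59.52416229248047), (98.12944030761719, 120.19234466552734), 0.5149138569831848)
stop ((-3.470439910888672, -132.9148712158203), (76.62561798095703, 28.593217849731445), 0.9595065116882324)
stop start ((-2.841522216796875, -234.02838134765625), (29.481887817382812, 72.8037109375), 87.07251739501953)
dish diff 0
beaker+jar diff 1305
```

Top-view numbers agree, with about 2 mm of bias. One close check of the near face, as before.

Emit:
step_arm:
  moves:
    - {"x":-0.6,"y":-0.3,"z":-0.3,"roll":0}
    - {"x":-0.6,"y":-0.3,"z":0,"roll":0}
    - {"x":0,"y":0,"z":0,"roll":0}

```text
time: 12.5
position: [0.4677, -0.0964, 0.1599]
eef_rot: [-0.106, 3.102, -0.111]
ft_force: [-0.6, 0.7, 0.2]
width: -0.0002
```

```bash
python3 -c "
from h import *
tool(); T=wpose(); np.save('T8.npy',T); p,d=snap('wrist','w8.png')"
```

```text
t 12.5 pos [ 0.4677 -0.0964  0.1599] yaw 0.0669 jig xy -0.1527 -0.1452 F [-0.6  0.7  0.2] w -0.0002
```

View pics/w8.png

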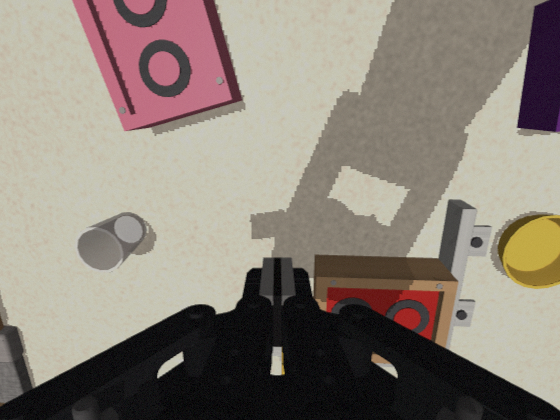

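The box's near face is clear to see, with its bottom edge from (315,256) to (448,258).

```bash
python3 - <<'E'
from h import *
T=np.load('T8.npy'); c,n=np.cos(YJ),np.sin(YJ); J=np.array([[c,n],[-n,c]])
g=cv2.cvtColor(cv2.imread('pics/w8.png'),cv2.COLOR_BGR2GRAY).astype(float)
def edge(u0,u1,v0,v1,z,sgn):
    q=[]
    for u in range(u0,u1,2):
        dd=sgn*np.diff(cv2.GaussianBlur(g[v0:v1,u-1:u+2],(3,3),0)[:,1]); q.append((u,v0+dd.argmax()+.5))
    w=(wray(T,q,z)[:,:2]-C)@J.T; k=np.polyfit(w[:,1],w[:,0],1)
    r=w[:,0]-np.polyval(k,w[:,1]); ok=abs(r)<2*r.std()+1e-4; k=np.polyfit(w[ok,1],w[ok,0],1)
    print('angle',-k[0],'x mid',np.polyval(k,-.06),'res',r[ok].std(),q[0],q[-1])
edge(330,440,248,266,0,-1); edge(330,440,268,288,.045,1)
f=lambda uv,z:((J@(wray(T,uv,z)[0,:2]-C))*1000).round(1)
print('box L near bottom',f((448,257.5),0),'R near bottom',f((315,256.5),0))
E
```

```text
angle -0.0014860385040601565 x mid -0.08941898620702136 res 0.00030146480440194744 (330, np.float64(254.5)) (438, np.float64(257.5))
angle -0.0006067710781940813 x mid -0.08940181593168464 res 0.00029999469579643787 (330, np.float64(276.5)) (438, np.float64(280.5))
box L near bottom [-89.9   9.6] R near bottom [ -86.7 -119.4]
```

```bash
python3 -c "
from workcell import hand_in; print(hand_in())"
```

```text
the job is handed in; nothing more can be done
None
```

I pushed the box onto the back fence with the open fingers. With the fingers shut, I then pushed it along into the side fence and slid the yellow stop up against its free side. The job was handed in at about 12.5 s, with the arm clear and touching nothing.

**Box position:** in the last wrist image the box's near face is at jig x = -89.4 mm (ideal -90). It is turned about 0.001 rad, and its free side is at about y = -119.4 mm (ideal -120). All of this is relative to my own camera estimate of the jig.

**Pushes:** each one ended on a clear contact, at about 29 N on the back fence, 35 N on the side fence and 30 N at the stop.

**Stop:** the top view shows it moved about 101 mm from an estimated start of 18 mm, so its joint should be at about 0.119. I only have this from the images, and the limit is 0.116.

**Checks that disagreed:**
- The top camera put the box's red filling about 2.4 mm farther in x, and 0.012 rad turned. The top camera's own reading of the back fence was also several mm farther out. I put this down to calibration and trusted the close view.
- The top-view outline of the whole box came out too long (98 mm instead of 90), so I didn't use it.
- One corner reading, the box's left bottom corner in the last wrist image, was about 10 mm off. I judged it a misread pixel.

**Other objects:** the dish's image did not change. The beaker and jar check was not conclusive, because its area also covered the box and stop, but both looked unmoved by eye. I didn't check the bowls, spoon or brush at the end, and the arm stayed clear of them.

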